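# Take the nut off the empty toothpick dispenser

## Task

Of the three steel dispensers that stand stuck to the table, the middle-sized one is for toothpicks and is empty: unscrew the knurled nut from its threaded stud (anticlockwise seen from above) until it comes free without being forced, lift it clear, and set it down - do not drop it - upright and wholly on a free part of the pale green dice mat, so that the dispenser can be refilled. Leave the dice, the tea glass and saucer, the loose checkers and the other two dispensers alone.

Things in the scene. Friction and masses are not known exactly. Their poses are not given: they have to be found in the camera images.
- nut: The nut to take off: aluminium knurled ring (16 small facets) 42 mm across, 28 mm tall, 28 mm open bore, about 110 g (varies). Origin: centre of its underside; z up along its axis. Until free of the thread it cannot be pulled off, and a hard pull (over 90 N between nut and dispenser) counts as forcing. Let go half way, it stays where it is. Once free it lifts straight off.
- disp_mid: The toothpick dispenser, the middle-sized of three: upright steel cylinder 60 mm in diameter on a black rubber foot 68 mm across, fixed to the table; shoulder at 54 mm, above it a neck 34 mm in diameter up to 72 mm, then the threaded stud. Push tab on its -x side. Origin: centre of its underside, z up; yaw arbitrary.
- stud_seat (a point): Top of the neck on the stud's axis, 72 mm above the table; the nut's underside rests here at the start. Coarse right-handed thread: the nut rises 4.8 mm per radian (30 mm per turn) turned anticlockwise seen from above, with 1 to 2 mm play along and across the axis. It frees after about 3.3 to 4.0 rad, differing from start to start: feel with a light upward pull.
- stud_tip (a point): Top of the threaded stud on its axis, 104 mm above the table. Stud 25 mm across its thread, 32 mm long; at the start it stands 4 mm out of the nut. The nut is clear once its underside is above this point.
- disp_small: Look-alike, not to be touched: same height and form, body 44 mm in diameter, nut 29 mm across. Fixed. Origin: centre of the underside.
- disp_large: Look-alike, not to be touched: same height and form, body 76 mm in diameter, nut 58 mm across. Fixed. Origin: centre of the underside.
- mat: Pale green silicone dice mat lying on the table, fixed, 200 mm (its x) by 240 mm (its y), 3 mm thick. Origin: centre of its underside. The dice lie on its -y half; its +y half is free.
- die1: Ivory die, 16 mm cube, loose on the mat's -y half. Origin: centre of its underside. Leave it (not moved 10 mm).
- die2: Ivory die, 16 mm cube, loose on the mat's -y half. Origin: centre of its underside. Leave it (not moved 10 mm).
- die3: Ivory die, 16 mm cube, loose on the mat's -y half. Origin: centre of its underside. Leave it (not moved 10 mm).
- die4: Ivory die, 16 mm cube, loose on the mat's -y half. Origin: centre of its underside. Leave it (not moved 10 mm).
- saucer: White saucer 104 mm across, 10 mm high, under the tea glass. Origin: centre of its underside. Leave it (not moved 15 mm).
- glass: Tulip tea glass, 58 mm across the rim, 95 mm tall, standing on the saucer. Origin: centre of its underside. Leave it (not moved 15 mm).
- checker1: Loose wooden checker, 34 mm across, 9 mm thick, on the table. Origin: centre of its underside. Leave it (not moved 20 mm).
- checker2: Loose wooden checker, 34 mm across, 9 mm thick, on the table. Origin: centre of its underside. Leave it (not moved 20 mm).
Mind the look-alikes: they are no part of the job. Of the things that look like the nut, the smallest one is meant.

How it is judged:
By the outcome, as a careful person would: the job done as asked, in the order asked, and still so for the second after the job is handed in, with the robot touching nothing.
It also fails if it takes over 64 s, if anything falls off the work surface, if the arm or the gripper's body presses on something with over 40 N, if the wrist force passes 120 N, or if a joint passes its speed limit or range.

## Robot

A 7-joint arm with a two-finger parallel gripper is mounted at the origin on the work surface. World frame = base frame: x ahead of the robot, y to its left, z up, the work surface at z = 0. Lengths are in m, angles in rad, forces in N, time in s.
With the tool pointing down it reaches from about 0.4 to 0.85 m from the base axis. Payload 10.4 kg.
Tool frame: the origin (TCP) lies at the very end of the fingers, on their centre line; the grasp point (between the pads) lies 19 mm behind it (r.pinch_z is the distance from the TCP to the grasp point, in m); z points along the fingers, y is the line along which they close (so a half turn about z gives the same grasp; the last joint's range is limited). The gripper opens to 87 mm and grips with 3 to 60 N. Pads are 19 mm wide; open, the fingers measure 117 mm over their backs; the gripper's body (75 mm by 190 mm) begins 51 mm behind the grasp point.
Start: joints at [-1.154, 0.332, -0.065, 1.46, 0.022, 1.35, -0.088], TCP at [0.266, 0.566, 0.223] pointing down, gripper open.
Joint ranges: [-2.6, 2.6], [-0.5, 2.12], [-1.47, 1.34], [0.16, 2.42], [-1.27, 4.41], [0.06, 2.06], [-2.6, 2.6]. Speed limits (rad/s): [2.22, 2.22, 2.79, 2.79, 3.14, 3.14, 3.14].

## Interface

Orientations are given as a unit quaternion [x, y, z, w].
In Python, from bench import sensors, vision, r gives the robot as it stands.
- The arm moves only by the shell command python3 -m crank 'ROWS' [OPENING] [FORCE]. ROWS is JSON, a list of rows, each a list of 2 entries, a list of its own where there are three numbers: the shift along the tool's x, y, z normalised to -1 to 1, where 1 is 3 cm, then the turn about the tool's z normalised to -1 to 1, where 1 is 8 degrees. A call has 1 to 12 rows; each row shifts and turns the commanded pose from where the row before left it, along the tool's axes as they then stand; what a row does not reach is not made up. A row lasts 1/8 s, in which the tool goes at most 62.5 mm and 10.7 degrees, less where a joint would pass 70% of its speed; a pose out of reach is approached as far as the arm can. A call with a number of a shift or a turn outside -1 to 1 is refused whole. A call with a gripper value outside its range is refused whole. OPENING is the opening, from 0 (shut) to 1 (fully open), set as the call begins (- or left out, the last holds). The fingers move at their own pace and stop on an object; FORCE is the grip in N (left out, the last holds). Time passes only in rows, so rows that do not move let the fingers close. It gives the time, the measured TCP pose, the force, the opening and the grip force at its end, in the units of the state.
- sensors.read_state(): the state, without advancing time (a new reading comes with each control period).
- vision.camera(name): name is "scene" or "top" or "wrist"; returns the picture (480x640x3 uint8, red, green, blue); there is no depth.
- vision.camera_model(name): a dict with "vertical_fov" (degrees; the focal length in pixels is half the picture's height over the tangent of half this angle, whatever the lens; pixels are square), "cx", "cy" (the principal point, pixels), "dist" ([k1, k2, p1, p2, k3] as OpenCV has them; the pictures are not rectified), "camera_from_world" (4x4, takes a point from world to camera coordinates); the wrist camera has in their place "hand_eye" (4x4, takes a point from camera to tool coordinates, whose origin is the TCP and whose axes are the flange's). Camera axes: x right, y down, z forward; pixel columns grow to the right and rows downward; lengths in m; the calibration is good to about 2 mm. A picture is of the moment at which its call begins: read the wrist's pose just before it. camera_model takes no time and is no camera call.
- r.close_job(): hands the job in; it is judged then, once.
The state is a dict: "time": time; "joint_positions": joint angles; "joint_vel": joint speeds; "joint_torque": joint torques, N m; "ee_pos": TCP position; "eef_rot": TCP orientation; "ft_force": force on the tool from outside, world axes, zero at the start; "torque": the same for the moment, N m; "width": finger opening in m; "grip_force": force on a finger pad.
Only numpy, scipy, OpenCV 4.12 (cv2) and the standard library are available. Lean on these libraries where they do the work, as an engineer would, in place of code of your own. Each camera call takes 0.05 s, during which the arm holds its last target. There are 200 camera calls.

## Working session

There is one attempt and no reset: what is moved stays moved. The work goes in short steps, Python scripts to look and compute and a shell command to move; the robot and the scene stay as the last step left them, time stands still between calls to the robot, and variables do not carry over. Pictures are saved under pics/ and viewed, at most 10 in all, crops included, and the job is handed in when it is done.

```bash
ls; mkdir -p pics; python3 - <<'E'
from bench import sensors, vision, r
import cv2,numpy as np
for n in("scene","top"):
    cv2.imwrite(f"pics/{n}0.png",vision.camera(n)[:,:,::-1]); m=vision.camera_model(n); print(n,m)
print(vision.camera_model("wrist")); s=sensors.read_state(); print(s, r.pinch_z)
E
```

```text
pics
scene {'vertical_fov': 55.96927767920062, 'cx': 310.96520416655034, 'cy': 239.94116788083804, 'dist': array([0.00187017, 0.        , 0.        , 0.        , 0.        ]), 'camera_from_world': array([[ 0.28413205,  0.95878035, -0.00303593, -0.18329118],
       [ 0.70268489, -0.21039102, -0.67968343, -0.36626568],
       [-0.65230585,  0.19098654, -0.7334993 ,  1.42661689],
       [ 0.        ,  0.        ,  0.        ,  1.        ]])}
top {'vertical_fov': 43.89435559414583, 'cx': 319.1890302199526, 'cy': 236.9779404546012, 'dist': array([-0.13396559,  0.        ,  0.        ,  0.        ,  0.        ]), 'camera_from_world': array([[ 0.00176735, -0.99998083,  0.00593403,  0.00394063],
       [-0.99050313, -0.00256634, -0.13746623,  0.60902618],
       [ 0.13747882, -0.00563472, -0.99048868,  1.50501656],
       [ 0.        ,  0.        ,  0.        ,  1.        ]])}
{'vertical_fov': 69.56432097898457, 'cx': 316.3610798239962, 'cy': 241.0143781615831, 'dist': array([-0.02866448,  0.        ,  0.        ,  0.        ,  0.        ]), 'hand_eye': array([[ 3.61348460e-04, -9.63106386e-
[... 331 characters left out ...]
ons': array([-1.15358516,  0.33281022, -0.06468325,  1.46086382,  0.02159009,
        1.34985763, -0.08850296]), 'joint_vel': array([-0.00087022, -0.00059608, -0.00079717, -0.00272516, -0.00043986,
       -0.00046364, -0.00061016]), 'joint_torque': array([ 1.68288207e-03, -6.24541283e+01,  2.48413399e-02, -3.90719426e+01,
       -6.14064583e-02,  3.65170150e-02,  1.31943685e-05]), 'ee_pos': array([0.26597075, 0.56521234, 0.22182938]), 'eef_rot': array([ 2.18138227e-01,  9.75917684e-01, -6.12123299e-04, -1.10945080e-04]), 'ft_force': array([-0.63642834,  0.16710313, -0.43982371]), 'torque': array([-0.03234364, -0.00482994,  0.04151826]), 'grip_force': 0.0, 'width': 0.08727841637081875} 0.0187
```

View pics/top0.png

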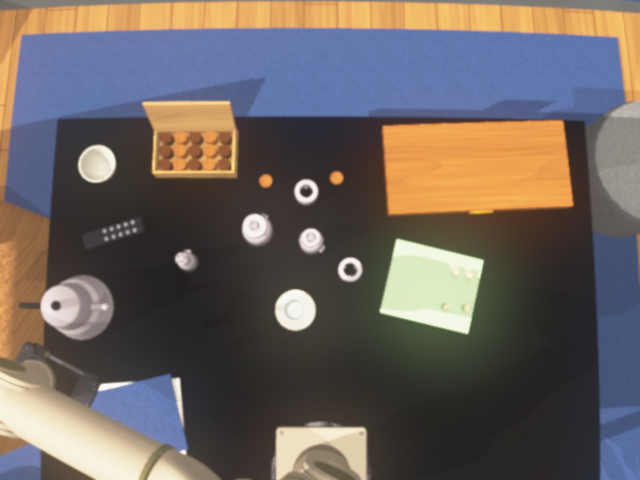

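View pics/scene0.png

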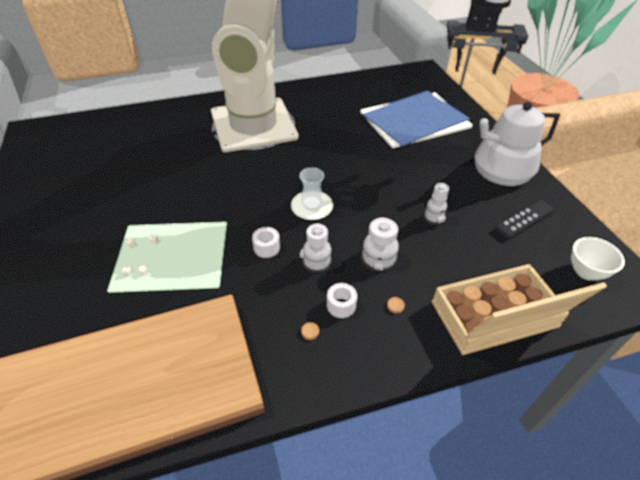

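The top view shows three dispensers: large at (257,229), middle at (311,240) and small at (186,260). There are also two loose rings at (306,191) and (350,269), with the mat at (432,286) and its dice on the right. I'll measure sizes and enlarge a crop to confirm.

```bash
cat > h.py <<'E'
import cv2,numpy as np
from bench import sensors, vision, r
from scipy.spatial.transform import Rotation as R
def cam(n,st=None):
    m=vision.camera_model(n); f=240/np.tan(np.radians(m["vertical_fov"])/2)
    K=np.array([[f,0,m["cx"]],[0,f,m["cy"]],[0,0,1]])
    if n=="wrist":
        T=np.eye(4); T[:3,:3]=R.from_quat(st["eef_rot"]).as_matrix(); T[:3,3]=st["ee_pos"]; W=T@m["hand_eye"]
    else: W=np.linalg.inv(m["camera_from_world"])
    return K,m["dist"],W
def ray(c,uv):
    K,d,W=c; p=cv2.undistortPoints(np.float64([[uv]]),K,d)[0,0]
    return W[:3,3], W[:3,:3]@np.array([p[0],p[1],1])
def onz(c,uv,z):
    o,v=ray(c,uv); return o+v*(z-o[2])/v[2]
def proj(c,P):
    K,d,W=c; M=np.linalg.inv(W); return cv2.projectPoints(np.float64(P).reshape(-1,1,3),cv2.Rodrigues(M[:3,:3])[0],M[:3,3],K,d)[0][:,0]
def tri(c1,a,c2,b):
    o1,v1=ray(c1,a);o2,v2=ray(c2,b)
    s=np.linalg.lstsq(np.c_[v1,-v2],o2-o1,rcond=None)[0]; p,q=o1+v1*s[0],o2+v2*s[1]
    return (p+q)/2,np.linalg.norm(p-q)
E
python3 - <<'E'
from h import *
ct,cs=cam("top"),cam("scene")
# stud tops: top px, scene px (rough)
for n,a,b in(("mid",(311,236),(317,232)),("large",(256,225),(382,226)),("small",(184,257),(440,187))): print(n,tri(ct,a,cs,b),onz(ct,a,.1))
g=cv2.imread("pics/top0.png"); hs=cv2.cvtColor(g,cv2.COLOR_BGR2HSV)
m=((hs[...,0]>40)&(hs[...,0]<75)&(hs[...,1]>25)&(hs[...,2]>150)).astype(np.uint8)
k=max(cv2.findContours(m,0,1)[0],key=cv2.contourArea); (c,s,a)=cv2.minAreaRect(k)
P=[onz(ct,u,.003) for u in cv2.boxPoints((c,s,a))]; print("mat",onz(ct,c,.003),P)
for u in((457,272),(469,274),(446,307),(466,309)): print("die",onz(ct,u,.019))
s0=cv2.imread("pics/scene0.png")
A=cv2.resize(g[170:290,160:380],None,fx=3.5,fy=2.5*1.0,interpolation=2)[:300]
A=cv2.resize(g[175:285,165:375],(570,299),interpolation=2); B=cv2.resize(s0[165:325,240:465],(420,299),interpolation=2)
cv2.imwrite("pics/crop.png",np.vstack([A,np.pad(B,((0,0),(0,150),(0,0)))]))
E
```

```text
mid (array([0.60318311, 0.02611198, 0.10155915]), np.float64(0.00011154449097098101)) [0.60338748 0.02607088 0.1       ]
large (array([0.63001506, 0.1636799 , 0.10579993]), np.float64(0.00021894061659587)) [0.63089754 0.16416754 0.1       ]
small (array([0.54921932, 0.34310987, 0.10490071]), np.float64(0.0009471663083586519)) [0.54951929 0.3437654  0.1       ]
mat [ 0.48389788 -0.2936256   0.003     ] [array([ 0.41460079, -0.14880135,  0.003     ]), array([ 0.61295845, -0.19944259,  0.003     ]), array([ 0.55427379, -0.44235688,  0.003     ]), array([ 0.35596985, -0.38756977,  0.003     ])]
die [ 0.51984365 -0.35873754  0.019     ]
die [ 0.51449318 -0.39083717  0.019     ]
die [ 0.4279826  -0.32722063  0.019     ]
die [ 0.42245632 -0.38035827  0.019     ]
```

View pics/crop.png

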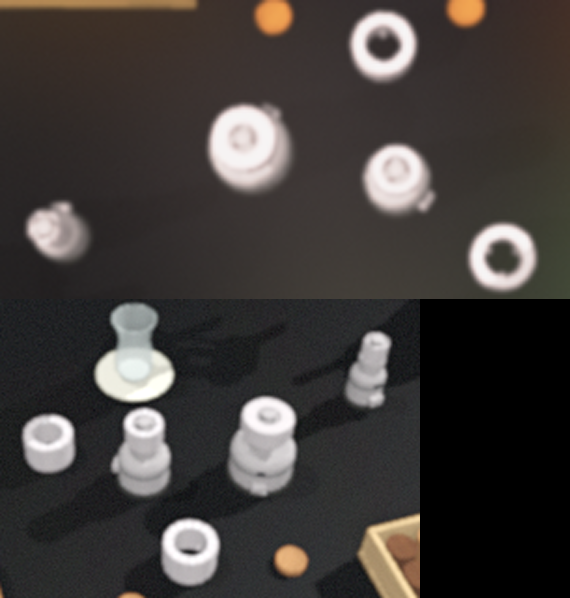

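Confirmed: the target is the middle dispenser at (311,240). Its body diameter lies between the large one at (257,229) and the small one at (186,260). The loose rings have no stud. The two views triangulate to (0.603, 0.026, 0.102), which matches the given height. Next I'll move over it.

```bash
python3 -m crank '[[[-0.81,-0.52,0],0],[[-0.81,-0.52,0],0],[[-0.81,-0.52,0],0],[[-0.81,-0.52,0],0],[[-0.81,-0.52,0],0],[[-0.81,-0.52,0],0],[[-0.81,-0.52,0],0],[[-0.81,-0.52,0],0],[[-0.81,-0.52,0],0],[[-0.81,-0.52,0],0],[[-0.81,-0.52,0],0]]' 1; python3 -m crank '[[[-0.81,-0.52,0],0],[[-0.81,-0.52,0],0],[[-0.81,-0.52,0],0],[[-0.81,-0.52,0],0],[[-0.81,-0.52,0],0],[[-0.81,-0.52,0],0],[[-0.81,-0.52,0],0],[[-0.81,-0.52,0],0],[[-0.81,-0.52,0],0],[[0,0,0],1],[[0,0,0],1],[[0,0,0],1]]'; python3 -c "
from h import *
s=sensors.read_state();print(s['joint_positions'],s['eef_rot'],s['ee_pos'],s['time'])"
```

```text
time: 1.48
ee_pos: [0.4352, 0.2955, 0.2223]
eef_rot: [0.218, 0.976, -0.0, -0.0]
ft_force: [0.3, -0.0, 0.3]
width: 0.0868
grip_force: 0.0
time: 2.98
ee_pos: [0.5728, 0.0762, 0.2221]
eef_rot: [0.418, 0.908, -0.0, -0.0]
ft_force: [0.3, 0.2, 0.3]
width: 0.0871
grip_force: 0.0
[-0.53178245  0.23093214  0.37840491  1.61011182 -0.08741474  1.31808011
  0.56684134] [ 4.18418314e-01  9.08254349e-01 -2.30494126e-04 -3.15547540e-04] [0.5727966  0.07620921 0.22210632] 2.975
```

```bash
python3 -m crank '[[[0,0,0],1],[[0,0,0],1],[[0,0,0],1],[[0,0,0],1],[[0,0,0],1],[[0,0,0],1],[[0,0,0],1],[[0,0,0],1],[[0,0,0],1],[[0,0,0],1],[[0,0,0],1],[[0,0,0],1]]'; python3 - <<'E'
from h import *
s=sensors.read_state();print(s['joint_positions'],s['eef_rot'],s['ee_pos'],s['time'])
cv2.imwrite("pics/w1.png",vision.camera("wrist")[:,:,::-1]); c=cam("wrist",s)
print(proj(c,[[.603,.026,.1],[.603,.026,0]]))
E
```

```text
time: 4.47
ee_pos: [0.5728, 0.0763, 0.2222]
eef_rot: [0.955, 0.297, -0.0, -0.0]
ft_force: [0.3, -0.3, 0.6]
width: 0.0872
grip_force: 0.0
[-0.69481983  0.2454976   0.57548211  1.6183618  -0.13699252  1.31899452
 -1.06664747] [ 9.54910286e-01  2.96894322e-01 -3.24635991e-04 -4.82526389e-05] [0.57277732 0.0763475  0.22217882] 4.475
[[384.55873046 237.74107832]
 [367.87155493 214.73095715]]
```

View pics/w1.png

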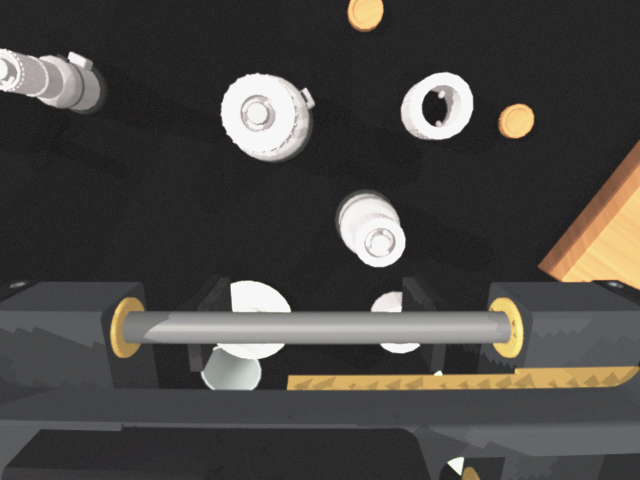

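The wrist view shows the middle nut's stud at (379,242), with no obstacle around it. I need about 70° more wind-up, after which J7 will be near -2.3. That leaves room to unscrew in one grip.

```bash
python3 - <<'E'
from h import *
s=sensors.read_state(); c=cam("wrist",s)
g=cv2.imread("pics/w1.png")
P1=onz(c,(379.5,242),.104); print(P1, onz(c,(379.5,242),.100), proj(cam("top"),[P1]),proj(cam("scene"),[P1]))
E
python3 -m crank '[[[0,0,0],1],[[0,0,0],1],[[0,0,0],1],[[0,0,0],1],[[0,0,0],1],[[0,0,0],1],[[0,0,0],1],[[0,0,0],1],[[0,0,0],1],[[0,0,0],0]]'; python3 - <<'E'
from h import *
s=sensors.read_state();print(s['joint_positions'],s['time'])
M=R.from_quat(s['eef_rot']).as_matrix()
for p in([.603,.026,.175],[.6023,.0288,.175]): print(M.T@(np.array(p)-s['ee_pos'])/.03)
E
```

```text
[0.59771931 0.02834755 0.104     ] [0.59720579 0.02708192 0.1       ] [[310.06564045 238.02705931]] [[317.23310565 229.22831907]]
time: 5.78
ee_pos: [0.5729, 0.0764, 0.2223]
eef_rot: [0.948, -0.318, -0.0, 0.0]
ft_force: [-0.2, 0.4, -0.2]
width: 0.0868
grip_force: 0.0
[-0.83221332  0.26916565  0.74838174  1.62451508 -0.18767101  1.32229388
 -2.27268778] 5.775
[1.81418777 0.7345109  1.57668408]
[1.73933629 0.67407241 1.57667899]
```

```bash
python3 -m crank '[[[0.57,0.256,0.5],0],[[0.57,0.256,0.5],0],[[0.57,0.256,0.5],0],[[0,0,0],0]]'; python3 - <<'E'
from h import *
s=sensors.read_state();print(s['joint_positions'],s['time'])
cv2.imwrite("pics/w2.png",vision.camera("wrist")[:,:,::-1]); c=cam("wrist",s)
print(proj(c,[[.600,.027,.104]]),onz(c,(0,0),.1)*0)
E
```

```text
time: 6.28
ee_pos: [0.5994, 0.0254, 0.1765]
eef_rot: [0.948, -0.318, -0.001, 0.001]
ft_force: [-0.3, 0.8, 1.0]
width: 0.0872
grip_force: 0.0
[-0.7128614   0.36947726  0.75052025  1.62498159 -0.26102786  1.2530137
 -2.13191174] 6.275
[[313.4362576  252.07350084]] [0. 0. 0.]
```

View pics/w2.png

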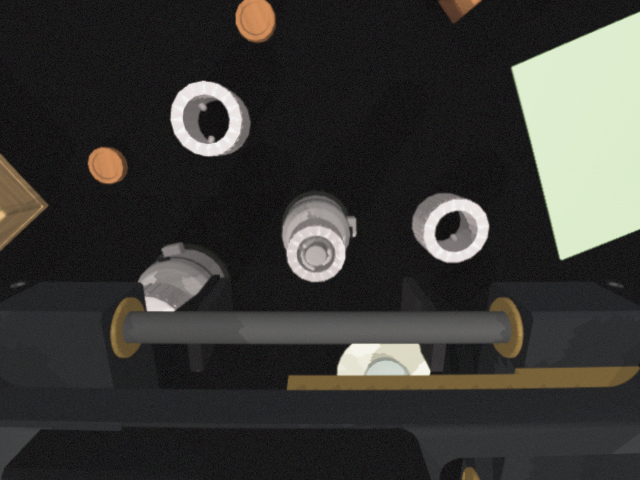

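The near view shows the nut centred between the fingers, with the stud at about (316,254). I'll combine both wrist views, at different yaws, to separate the hand-eye bias from the nut's position.

```bash
python3 - <<'E'
from h import *
s=sensors.read_state(); c2=cam("wrist",s)
s1=dict(ee_pos=np.array([.57278,.07635,.22218]),eef_rot=np.array([.95491,.29689,-3e-4,0])); c1=cam("wrist",s1)
def stud(f,x,y):
    g=cv2.imread(f)[y-45:y+45,x-45:x+45]; v=cv2.cvtColor(g,cv2.COLOR_BGR2GRAY)
    m=(v>(200 if 'w1' in f else 185)).astype(np.uint8)
    C=cv2.findContours(m,1,1)[0]
    for k in C:
        if cv2.contourArea(k)>80: e=cv2.fitEllipse(k); print(f,np.round(e[0],1)+[x-45,y-45],np.round(e[1],1))
stud("pics/w1.png",380,242); stud("pics/w2.png",316,252)
for a,b in(((379.5,242),(316.5,254)),):
    A=[];B=[]
    for c,u,st in((c1,a,s1),(c2,b,s)):
        p=onz(c,u,.104); print(p); M=R.from_quat(st['eef_rot']).as_matrix()[:2,:2]; A.append(np.c_[np.eye(2),M]);B.append(p[:2])
    x=np.linalg.solve(np.vstack(A),np.hstack(B)); print("p,bias",x)
    M=R.from_quat(s['eef_rot']).as_matrix(); print("tool shift",M.T[:2,:2]@(x[:2]-s['ee_pos'][:2]))
E
```

```text
pics/w1.png [391.3 243.3] [ 8.4 19.5]
pics/w1.png [372.7 231.9] [56.7 71.7]
pics/w2.png [315.6 253.7] [38.7 40.3]
pics/w2.png [315.6 253.1] [53.5 57.4]
[0.59843016 0.02858238 0.104     ]
[0.59759471 0.02752432 0.104     ]
p,bias [0.59727935 0.0286322  0.00091969 0.00069356]
tool shift [-0.00311455 -0.00017518]
```

```bash
python3 -m crank '[[[-0.08,0,0.5],0],[[0,0,0.7],0],[[0,0,0.7],0],[[0,0,0.7],0],[[0,0,0.5],0],[[0,0,0.28],0],[[0,0,0],0]]'; python3 -m crank '[[[0,0,0],0],[[0,0,0],0],[[0,0,0],0],[[0,0,0],0],[[0,0,0],0],[[0,0,0],0],[[0,0,0],0],[[0,0,0],0]]' 0 15
```

```text
time: 7.2
ee_pos: [0.5978, 0.0286, 0.0759]
eef_rot: [0.948, -0.319, -0.0, 0.0]
ft_force: [0.5, 0.0, 0.4]
width: 0.0867
grip_force: 0.0
time: 8.2
ee_pos: [0.598, 0.0283, 0.0762]
eef_rot: [0.948, -0.319, -0.0, 0.0]
ft_force: [-0.9, -1.7, 2.0]
width: 0.0415
grip_force: 15.0
```

Gripped at 41.5 mm, as expected for this nut, with almost no side force. Now I'll turn a little at a time with the matching rise.

```bash
python3 -m crank '[[[0,0,0],0],[[0,0,0],0],[[0,0,-0.022],-1],[[0,0,-0.022],-1],[[0,0,-0.022],-1],[[0,0,-0.022],-1],[[0,0,0],0]]' 0 30;  python3 -c "
from h import *
s=sensors.read_state();print(s['joint_positions'][6],s['torque'],R.from_quat(s['eef_rot']).as_euler('ZYX',degrees=True))"
```

```text
time: 9.07
ee_pos: [0.598, 0.0285, 0.0787]
eef_rot: [0.999, -0.046, -0.0, -0.0]
ft_force: [-0.5, 0.3, -2.2]
width: 0.0414
grip_force: 30.0
-1.5760709783277098 [-0.03722647  0.17933757  0.04753608] [-5.24841270e+00  1.81622133e-03 -1.79976795e+02]
```

```bash
python3 -m crank '[[[0,0,-0.022],-1],[[0,0,-0.022],-1],[[0,0,-0.022],-1],[[0,0,-0.022],-1],[[0,0,-0.022],-1],[[0,0,-0.022],-1],[[0,0,0],0]]';python3 -m crank '[[[0,0,-0.022],-1],[[0,0,-0.022],-1],[[0,0,-0.022],-1],[[0,0,-0.022],-1],[[0,0,-0.022],-1],[[0,0,-0.022],-1],[[0,0,0],0]]';  python3 -c "
from h import *
s=sensors.read_state();print(s['joint_positions'][6],s['torque'],R.from_quat(s['eef_rot']).as_euler('ZYX',degrees=True)[0])
cv2.imwrite('pics/w3.png',vision.camera('wrist')[150:450,120:520,::-1]);cv2.imwrite('pics/s3.png',cv2.resize(vision.camera('scene')[165:285,250:410,::-1],None,fx=4,fy=4,interpolation=2))"
```

```text
time: 9.95
ee_pos: [0.598, 0.0284, 0.0826]
eef_rot: [0.932, 0.363, 0.0, -0.0]
ft_force: [-0.4, 0.6, -0.8]
width: 0.0417
grip_force: 30.0
time: 10.82
ee_pos: [0.598, 0.0284, 0.0866]
eef_rot: [0.704, 0.71, 0.0, -0.0]
ft_force: [1.0, -0.4, -0.8]
width: 0.0418
grip_force: 30.0
-0.02442338972920354 [-0.09822861  0.06246292 -0.01856467] 90.49527506144771
```

View pics/s3.png

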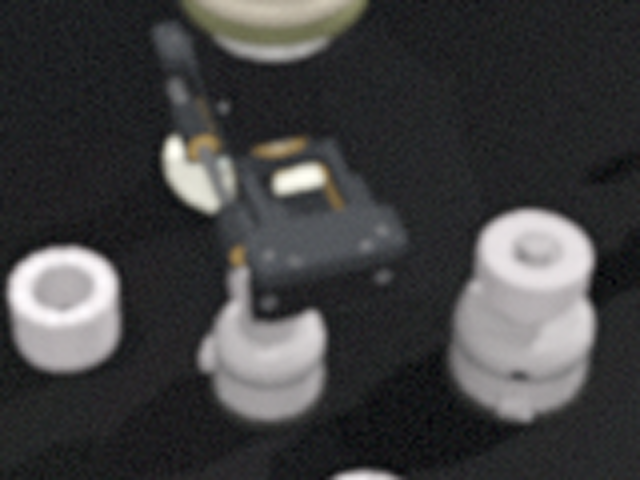

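The crop shows the fingers on the nut over the middle dispenser, and forces remain small. 2.23 rad done, so I'll continue to about 3.3 and then feel for release with light pulls.

```bash
python3 -m crank '[[[0,0,-0.022],-1],[[0,0,-0.022],-1],[[0,0,-0.022],-1],[[0,0,-0.022],-1],[[0,0,-0.022],-1],[[0,0,-0.022],-1],[[0,0,-0.022],-1],[[0,0,-0.022],-1],[[0,0,0],0]]';python3 -m crank '[[[0,0,-0.06],0],[[0,0,0],0],[[0,0,0],0]]'
```

```text
time: 12.05
ee_pos: [0.598, 0.0284, 0.0919]
eef_rot: [0.22, 0.975, 0.0, -0.0]
ft_force: [0.5, 0.1, -1.6]
width: 0.0417
grip_force: 30.0
time: 12.42
ee_pos: [0.5976, 0.0285, 0.093]
eef_rot: [0.219, 0.976, -0.0, -0.001]
ft_force: [2.2, 0.1, -10.6]
width: 0.0418
grip_force: 30.0
```

Still threaded: the light pull gives 10.6 N of resistance. I'll turn on in small steps.

```bash
python3 -m crank '[[[0,0,-0.022],-1],[[0,0,-0.022],-1],[[0,0,0],0],[[0,0,0],0]]'; python3 -m crank '[[[0,0,-0.022],-1],[[0,0,-0.022],-1],[[0,0,0],0],[[0,0,0],0]]'
```

```text
time: 12.92
ee_pos: [0.5979, 0.0279, 0.0953]
eef_rot: [0.082, 0.997, -0.0, -0.0]
ft_force: [-1.8, -2.5, -3.0]
width: 0.0416
grip_force: 30.0
time: 13.42
ee_pos: [0.5984, 0.0286, 0.0967]
eef_rot: [-0.057, 0.998, 0.0, 0.0]
ft_force: [-1.2, 0.2, -1.4]
width: 0.0418
grip_force: 30.0
```

```bash
python3 -m crank '[[[0,0,-0.022],-1],[[0,0,0],0]]'; python3 -m crank '[[[0,0,-0.08],0],[[0,0,-0.05],0],[[0,0,0],0]]'
```

```text
time: 13.68
ee_pos: [0.5982, 0.0285, 0.0972]
eef_rot: [-0.127, 0.992, 0.0, 0.0]
ft_force: [-0.1, -0.4, 0.3]
width: 0.0417
grip_force: 30.0
time: 14.05
ee_pos: [0.5982, 0.0285, 0.1012]
eef_rot: [-0.128, 0.992, 0.0, 0.0]
ft_force: [0.7, 0.6, -0.9]
width: 0.0419
grip_force: 30.0
```

Free: it rose 4 mm with no resistance. Now I'll lift clear and carry it to the mat's free half at about (0.498, -0.235).

```bash
python3 -m crank '[[[0,0,-0.3],0],[[0,0,-0.5],0],[[0,0,-0.5],0],[[0,0,-0.6],0],[[0,0,-0.6],0],[[0,0,-0.5],0],[[0,0,0],0]]'; python3 -m crank '[[[0.455,-0.637,0],0],[[0.455,-0.637,0],0],[[0.455,-0.637,0],0],[[0.455,-0.637,0],0],[[0.455,-0.637,0],0],[[0.455,-0.637,0],0],[[0.455,-0.637,0],0],[[0.455,-0.637,0],0],[[0.455,-0.637,0],0],[[0.455,-0.637,0],0],[[0.455,-0.637,0],0],[[0.455,-0.637,0],0]]';python3 - <<'E'
from h import *
s=sensors.read_state();print(s['joint_positions'])
g=vision.camera('wrist')[:,:,::-1]; t=vision.camera('scene')[140:340,80:350,::-1]
cv2.imwrite('pics/s4.png',np.vstack([cv2.resize(g,(400,300)),cv2.resize(t,(400,296))]))
c=cam("wrist",s)
print(proj(c,[[.498,-.235,.003]]),proj(cam("scene"),[[.498,-.235,.003]])-[80,140])
E
```

```text
time: 14.92
ee_pos: [0.5988, 0.0285, 0.1925]
eef_rot: [-0.129, 0.992, 0.0, 0.001]
ft_force: [-0.1, 0.1, -2.0]
width: 0.0417
grip_force: 30.0
time: 16.42
ee_pos: [0.4975, -0.2357, 0.1902]
eef_rot: [-0.129, 0.992, 0.0, -0.001]
ft_force: [0.3, 0.8, -1.4]
width: 0.0419
grip_force: 30.0
[ 0.22042409  0.18704845  0.15721973  1.71358752 -0.03076904  1.24458917
  2.21394058]
[[316.99675852 219.33504758]] [[116.55965147 113.2502386 ]]
```

View pics/s4.png

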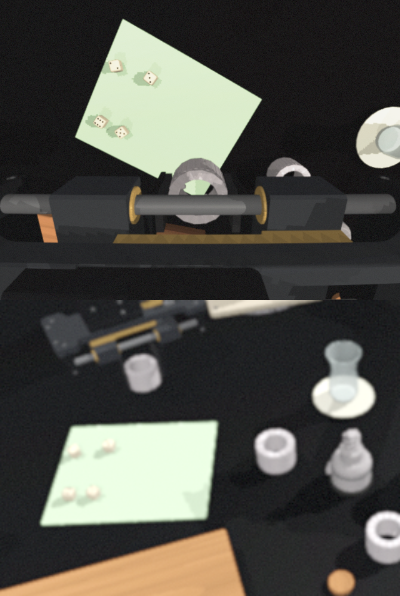

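The nut is held level and the stud is bare. The target pixel, wrist (317,219), lies well inside the free half of the mat. Descending.

```bash
python3 -m crank '[[[0,0,0.6],0],[[0,0,0.8],0],[[0,0,0.8],0],[[0,0,0.8],0],[[0,0,0.8],0],[[0,0,0.8],0],[[0,0,0.7],0],[[0,0,0.4],0],[[0,0,0.15],0],[[0,0,0],0]]'; python3 -m crank '[[[0,0,0.04],0],[[0,0,0.04],0],[[0,0,0],0]]'
```

```text
time: 17.77
ee_pos: [0.4984, -0.2349, 0.0155]
eef_rot: [-0.129, 0.992, 0.0, 0.0]
ft_force: [0.1, -0.3, -0.7]
width: 0.0417
grip_force: 30.0
time: 18.15
ee_pos: [0.4984, -0.2351, 0.0132]
eef_rot: [-0.129, 0.992, -0.0, 0.0]
ft_force: [-1.0, 0.5, -1.3]
width: 0.042
grip_force: 30.0
```

```bash
python3 -m crank '[[[0,0,0.05],0],[[0,0,0.05],0],[[0,0,0],0]]'; python3 -m crank '[[[0,0,0.03],0],[[0,0,0.03],0],[[0,0,0],0]]'
```

```text
time: 18.52
ee_pos: [0.4981, -0.2351, 0.0099]
eef_rot: [-0.129, 0.992, 0.0, -0.0]
ft_force: [0.6, 0.4, -1.3]
width: 0.0418
grip_force: 30.0
time: 18.9
ee_pos: [0.4982, -0.2351, 0.0081]
eef_rot: [-0.129, 0.992, 0.0, -0.0]
ft_force: [0.8, -0.7, -1.5]
width: 0.0418
grip_force: 30.0
```

```bash
python3 -m crank '[[[0,0,0.03],0],[[0,0,0],0]]'; python3 -m crank '[[[0,0,0.03],0],[[0,0,0],0],[[0,0,0],0]]'
```

```text
time: 19.15
ee_pos: [0.4982, -0.2351, 0.0073]
eef_rot: [-0.129, 0.992, 0.0, -0.0]
ft_force: [-0.1, -0.7, -1.0]
width: 0.0415
grip_force: 30.0
time: 19.52
ee_pos: [0.4983, -0.2351, 0.0071]
eef_rot: [-0.129, 0.992, 0.0, 0.0]
ft_force: [-3.4, 1.8, 7.2]
width: 0.0419
grip_force: 30.0
```

Contact: +7 N upward at the expected height. I'll release, raise the gripper, and check.

```bash
python3 -m crank '[[[0,0,0],0],[[0,0,0],0],[[0,0,0],0],[[0,0,0],0]]' 0 4; python3 -m crank '[[[0,0,0],0],[[0,0,0],0],[[0,0,0],0],[[0,0,0],0],[[0,0,0],0],[[0,0,0],0]]' 0.85; python3 -m crank '[[[0,0,-0.2],0],[[0,0,-0.5],0],[[0,0,-0.8],0],[[0,0,-0.8],0],[[0,0,-0.8],0],[[0,0,-0.8],0],[[0,0,-0.8],0],[[0,0,0],0],[[0,0,0],0]]'; python3 - <<'E'
from h import *
g=vision.camera('wrist')[:,:,::-1]; t=vision.camera('scene')[140:340,80:350,::-1]; p=vision.camera('top')[160:330,240:500,::-1]
cv2.imwrite('pics/s5.png',np.vstack([np.hstack([cv2.resize(g,(400,300)),cv2.resize(p,(400,300))]),np.pad(cv2.resize(t,(400,296)),((0,0),(0,400),(0,0)))]))
E
```

```text
time: 20.02
ee_pos: [0.4984, -0.2352, 0.007]
eef_rot: [-0.129, 0.992, 0.0, 0.0]
ft_force: [-3.1, 0.9, 6.7]
width: 0.0422
grip_force: 4.0
time: 20.78
ee_pos: [0.4982, -0.2351, 0.0064]
eef_rot: [-0.129, 0.992, 0.0, -0.0]
ft_force: [-0.5, -0.5, -0.5]
width: 0.0736
grip_force: 0.0
time: 21.9
ee_pos: [0.498, -0.235, 0.1474]
eef_rot: [-0.129, 0.992, 0.0, -0.0]
ft_force: [-0.5, 0.2, -0.7]
width: 0.0741
grip_force: 0.0
```

View pics/s5.png

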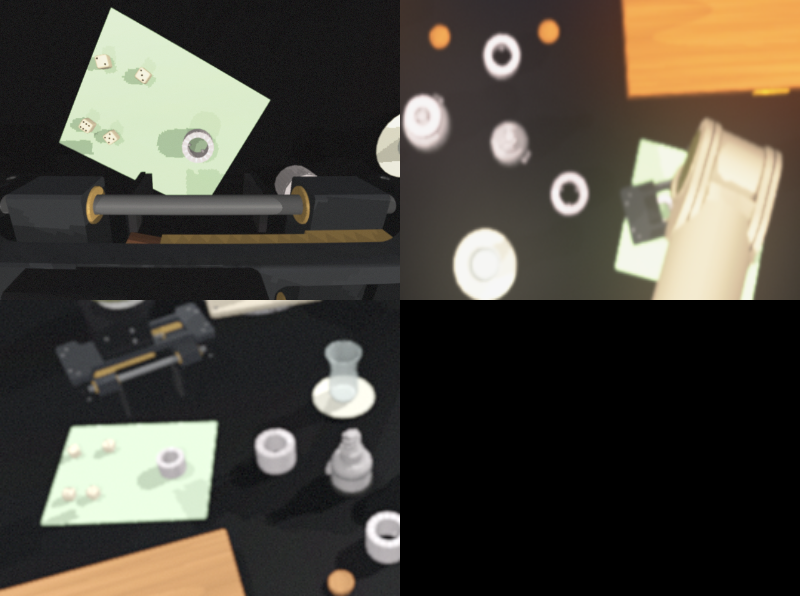

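The nut stands upright on the mat's free half, at wrist crop (198,147) and scene crop (171,462). The dice and everything else are unmoved, the stud is bare, and the gripper is clear.

```bash
python3 -c "
from bench import r
print(r.close_job())"
```

```text
the job is handed in; nothing more can be done
None
```

The nut came free of the middle dispenser after about 4 rad without being forced, and it now stands upright on the free half of the dice mat; the job was handed in at about 22 s.

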